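# Close the stoneware food keeper with its press-on lid

## Task

Take the wooden lid off its sloping stand and lay it gently, without dropping it, on the blue stoneware food keeper, then press it down against the green corner grips until it sits fully home, level on the rim all round. Then push the red vent stopper in the lid all the way down, and leave the lid closed and let go of. Leave the other kitchen things where they are.

Things in the scene. Friction and masses are not known exactly. Their poses are not given: they have to be found in the camera images.
- keeper: Fixed heavy open box of blue glazed stoneware, outside 160 (x) x 220 (y) x 85 mm high, walls 15 mm, opening 130 x 190 mm. Upright, any yaw. Origin: centre of underside. On each rim corner (x +-72.5, y +-102.5 mm) a green grip 13 mm square stands 7 mm above the rim: it bears the lid's weight, sinks flush with the rim when the lid is pressed (2 to 3 N each) and stays where it is pushed.
- keeper_rim (a point): Centre of the keeper's opening at rim height, 85 mm above the worktop; axes as the keeper's. The lid is home when its origin is here, with its x axis along the keeper's x, either way round.
- stand: Fixed dark steel stand, 150 mm wide (y), about 150 mm deep (x). Its face slopes at 30 degrees (0.52 rad) from level, high on the robot's side and falling away from the robot, towards its own +x, where a 19 mm lip holds the lower edge of what lies on it. Origin: centre of its underside, on the worktop; the middle of the sloping face is 72 mm above it.
- lid: Loose flat wooden lid, about 0.35 kg, 156 (x) x 216 (y) x 8 mm thick. Origin: centre of the underside of the wooden plate; z points out of its top. Below the plate a white plug 118 x 178 x 10 mm goes into the keeper's opening with 6 mm to spare on every side. At the start it lies on the stand's slope, top up, tilted 0.52 rad, x axis pointing down the slope.
- lid_handle (a point): Top face centre of the lid's black bar handle, 42 mm above the lid's origin. The bar is 64 mm long along the lid's x, 16 mm wide (grip across its width, along the lid's y) and 34 mm high, standing on the plate.
- vent_top (a point): Centre of the top of the red round vent stopper (diameter 26 mm) in the lid, at x +45, y +70 mm from the lid's origin. Open, its top is 9 mm above the wood; fully down, 3 mm.
- vent (a joint): How far the red stopper is pushed down: 0 fully open, 0.006 m fully down. It takes about 3.5 N and stays where it is left.
- jar: Bystander, loose: green glass jar with steel cap, 66 mm across, 85 mm high. Origin: centre of its underside.
- cup: Bystander, loose: terracotta cup, 72 mm across, 75 mm high. Origin: centre of its underside.
- bowl: Bystander, loose: white bowl with lemons, 150 mm across, 70 mm high. Origin: centre of its underside.
- spatula: Bystander, loose: wooden spatula lying flat, 280 mm long along its x. Origin: underside, about mid-length.
- mill: Bystander, loose: dark wooden pepper mill, 54 mm across, 150 mm high. Origin: centre of its underside.

How it is judged (in metres and radians):
On the way, in this order (a step that is already met when the one before it is completed fails the run):
1. The lid is on the keeper, fully home and level, with the vent not yet pushed down (z of lid in the frame of keeper_rim between -0.004 and 0.0028 m and angle between lid's own z axis and vertical below 0.02 rad and horizontal distance between lid and keeper_rim below 0.01 m and angle between the x axis of lid and the x axis of keeper_rim, either way round below 0.12 rad), for 0.2 s.
2. The vent stopper is pushed all the way down with the lid home (all of step 1 and value of joint vent above 0.0048 m), for 0.2 s.
At the end, for the whole second after the job is handed in: Lid at rest on the keeper, let go of: underside at most 2.8 mm above the rim, tilt under 0.02 rad, centre within 10 mm of the opening's centre, x axis within 0.12 rad of the keeper's (either way round); red vent stopper pushed down more than 4.8 of its 6 mm (all of step 2 and linear speed of lid below 0.02 m/s and contact force between the fingers and lid below 0.05 N); the robot touches nothing.
It fails at once if The lid is dropped: moving faster than 0.4 m/s or turning faster than 3 rad/s while not held by the fingers (contact force between the fingers and lid below 0.05 N and (linear speed of lid above 0.4 m/s or angular speed of lid above 3 rad/s)).
It fails at once if A bystander (jar, cup, bowl, spatula or mill) is moved by more than 30 mm (distance of any of jar, cup, bowl, spatula, mill from where it was at the start of the episode above 0.03 m).
It also fails if it takes over 58 s, if anything falls off the work surface, if the arm or the gripper's body presses on something with over 40 N, if the wrist force passes 120 N, or if a joint passes its speed limit or range.

## Robot

A 6-joint arm with a two-finger parallel gripper is mounted at the origin on the work surface. World frame = base frame: x ahead of the robot, y to its left, z up, the work surface at z = 0. Lengths are in mm, angles in rad, forces in N, time in s.
With the tool pointing down it reaches from about 350 to 875 mm from the base axis. Payload 4.2 kg.
Tool frame: the origin (TCP) lies on the mounting face of the last link; the fingertips stand 173 mm ahead of it and the grasp point (between the pads) lies 155 mm ahead of it; z points along the fingers, y is the line along which they close (so a half turn about z gives the same grasp; the last joint's range is limited). The gripper opens to 85 mm and grips with 20 to 120 N. Pads are 22 mm wide; open, the fingers measure 114 mm over their backs; the gripper's body (76 mm by 85 mm) begins 54 mm behind the grasp point. The pads swing forward as they close: fully open they stand 13 mm farther back than shut.
Start: joints at [1.387, 0.385, 0.008, 0, -1.194, -0.259], TCP at [267.761, 564.716, 404.712] pointing down, gripper open.
Joint ranges: [-3.14, 3.14], [-1.21, 2.06], [-1.07, 1.41], [-3.16, 2.05], [-2.99, -0.16], [-3.1, 3.1]. Speed limits (rad/s): [2.79, 2.79, 3.14, 3.14, 3.14, 3.14].

## Interface

Orientations are given as a unit quaternion [x, y, z, w].
In Python, from bench import arm gives the robot as it stands. The module is installed in compiled form; this text tells all that it offers.
- The arm moves only by the tool move_arm, never from a script. Its arguments are lists of equal length, an entry for each row: "fingers": the finger opening in mm, from 0 to 85.4; "travel": the shift along the tool's x, y, z in mm, a list of three; "dr": the turn, a rotation vector about the tool's x, y, z in rad, a list of three. A call has 1 to 10 rows; each row is the pose to reach, as a shift and turn from the pose commanded when the call began, along the tool's axes at that moment; what a row does not reach only later rows make up. A row lasts 1/10 s, in which the tool goes at most 50 mm and 8.59 degrees, less where a joint would pass 70% of its speed; a pose out of reach is approached as far as the arm can. A call with a gripper value outside its range is refused whole. The fingers move at their own pace and stop on an object; the grip force is fixed at half the most. Time passes only in rows, so rows that repeat a pose let the fingers close. It gives the time, the measured TCP pose, the force, the opening and the grip force at its end, in the units of the state.
- arm.read_state(): the state, without advancing time (a new reading comes with each control period).
- arm.get_image(name): name is "side" or "top"; returns the picture (480x640x3 uint8, red, green, blue); there is no depth.
- arm.camera_model(name): a dict with "intrinsics" (3x3 intrinsics, pixels), "k1" (the pictures are not rectified: a ray, as slopes to the right and down, at radius r is drawn at 1 + k1 r^2 times it, then the intrinsics apply), "pose" (4x4, takes a point from camera to world coordinates). Camera axes: x right, y up, looking along -z (the intrinsics and any distortion apply to the point x, -y, -z); pixel columns grow to the right and rows downward; lengths in mm; the calibration is good to about 2 mm. A picture is of the moment at which its call begins. camera_model takes no time and is no camera call.
- arm.job_done(): hands the job in; it is judged then, once.
The state is a dict: "clock": time; "joints": joint angles; "joint_vel": joint speeds; "joint_efforts": joint torques, N m; "position": TCP position; "ee_rot": TCP orientation; "contact_force": force on the tool from outside, world axes, zero at the start; "wrist_torque": the same for the moment, N m; "gripper_width": finger opening in mm; "grasp_force": force on a finger pad.
Only numpy, scipy, OpenCV 4.12 (cv2) and the standard library are available. Lean on these libraries where they do the work, as an engineer would, in place of code of your own. Each camera call takes 0.05 s, during which the arm holds its last target. There are 200 camera calls.

## Working session

There is one attempt and no reset: what is moved stays moved. The work goes in short steps, Python scripts to look and compute and a tool call to move; the robot and the scene stay as the last step left them, time stands still between calls to the robot, and variables do not carry over. Pictures are saved under pics/ and viewed, at most 11 in all, crops included, and the job is handed in when it is done.

Besides the shell and the picture viewer there is one more tool, called as name(argument=value, ...) on one line, values as JSON. move_arm: Moves the arm, as the interface text tells. Its arguments: {"type":"object","properties":{"fingers":{"type":"array","items":{"type":"number"}},"travel":{"type":"array","items":{"type":"array","items":{"type":"number"}}},"dr":{"type":"array","items":{"type":"array","items":{"type":"number"}}}},"required":["fingers","travel","dr"]}

```bash
mkdir -p pics; python3 - <<'E'
from bench import arm
import cv2,numpy as np
for n in("side","top"):
    cv2.imwrite(f"pics/{n}0.png",arm.get_image(n)[:,:,::-1]); m=arm.camera_model(n); print(n,m)
print(arm.read_state())
E
```

```text
side {'intrinsics': array([[495.49386327,   0.        , 325.67514429],
       [  0.        , 495.49386327, 233.02734892],
       [  0.        ,   0.        ,   1.        ]]), 'k1': 0.02409402279756662, 'pose': array([[ 8.89454731e-01,  2.92902534e-01, -3.50825294e-01,
         2.63088781e+02],
       [-4.56505885e-01,  5.32882608e-01, -7.12487546e-01,
        -6.44064633e+02],
       [-2.17407107e-02,  7.93879230e-01,  6.07686687e-01,
         6.72018952e+02],
       [ 0.00000000e+00,  0.00000000e+00,  0.00000000e+00,
         1.00000000e+00]])}
top {'intrinsics': array([[565.41260726,   0.        , 319.33351803],
       [  0.        , 565.41260726, 231.2133608 ],
       [  0.        ,   0.        ,   1.        ]]), 'k1': -0.07295670001449095, 'pose': array([[ 2.06218002e-02,  9.81807727e-01, -1.88754679e-01,
         3.76859234e+02],
       [-9.99621369e-01,  1.68075715e-02, -2.17858895e-02,
         2.66474818e+01],
       [-1.82170469e-02,  1.89132475e-01,  9.81782586e-01,
         1.20835594e+03],
       [ 0.00000000e+00,  0.00000000e+00,  0.00000000e+00,
         1.00000000e+00]])}
{'clock': 0.1, 'joints': array([ 1.38660250e+00,  3.85482143e-01,  6.79529535e-03, -4.39053669e-04,
       -1.19400770e+00, -2.58609229e-01]), 'joint_vel': array([-0.00013171, -0.00141665,  0.00174829,  0.00169489, -0.00025042,
        0.00062631]), 'joint_efforts': array([-7.34411497e-04, -3.93317699e+01,  1.88929206e+01,  4.19798747e+00,
       -2.57910353e-03,  4.41594580e-06]), 'position': array([267.68294578, 564.58286734, 403.74138645]), 'ee_rot': array([ 9.75572393e-01, -2.19676041e-01, -1.68603177e-04,  9.56044498e-04]), 'contact_force': array([-0.01452778,  0.43749549,  0.64036878]), 'wrist_torque': array([ 0.03409407, -0.03047651,  0.02167226]), 'grasp_force': 0.0, 'gripper_width': 85.11252288220896}
```

View pics/side0.png

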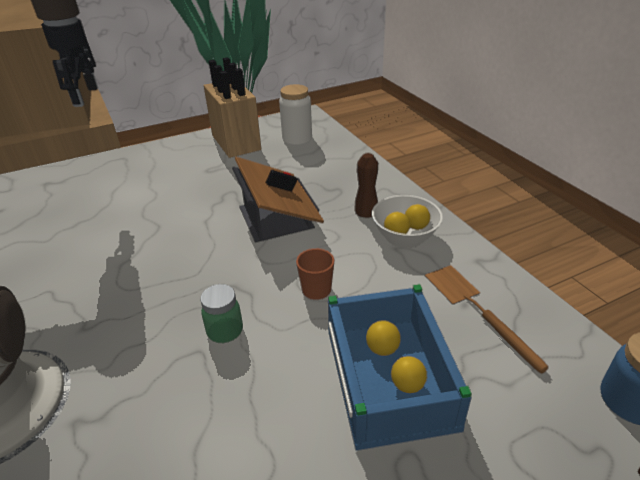

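View pics/top0.png

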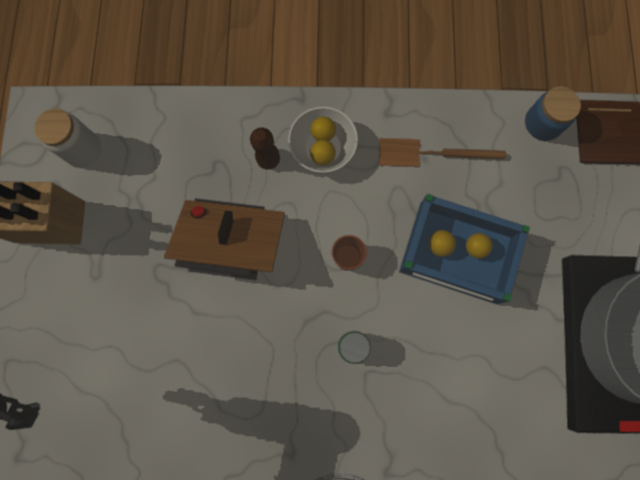

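The side view shows the grips at about (334,300), (418,289), (464,393) and (361,409), and the lid with its handle at (282,180). In the top view the grips are near (430,198), (525,230), (507,297) and (407,268), the handle is at (225,228) and the vent at (199,212).

```bash
cat > h.py <<'E'
import numpy as np,cv2
from bench import arm
def ray(n,p):
    m=arm.camera_model(n);K=m["intrinsics"];T=m["pose"]
    d=np.array([(p[0]-K[0,2])/K[0,0],(p[1]-K[1,2])/K[1,1]]);u=d.copy()
    for _ in range(20):u=d/(1+m["k1"]*(u@u))
    v=T[:3,:3]@[u[0],-u[1],-1];return T[:3,3],v/np.linalg.norm(v)
def tri(ps,pt):
    o1,d1=ray("side",ps);o2,d2=ray("top",pt)
    s=np.linalg.lstsq(np.c_[d1,-d2],o2-o1,rcond=None)[0]
    a,b=o1+s[0]*d1,o2+s[1]*d2
    return (a+b)/2,np.linalg.norm(a-b)
def plane(n,p,z):
    o,d=ray(n,p);return o+d*(z-o[2])/d[2]
def proj(n,P):
    m=arm.camera_model(n);K=m["intrinsics"];T=m["pose"]
    c=T[:3,:3].T@(np.asarray(P)-T[:3,3]);u=np.array([c[0],-c[1]])/-c[2];u=u*(1+m["k1"]*(u@u))
    return K[:2,:2]@u+K[:2,2]
def blobs(mask,amin=8):
    k,l,s,c=cv2.connectedComponentsWithStats(mask.astype(np.uint8))
    return [(c[i].round(1).tolist(),int(s[i,4])) for i in range(1,k) if s[i,4]>=amin]
E
python3 - <<'E'
from h import *
for n,(x,y,w,h) in {"side":(220,140,120,90),"top":(150,185,150,100)}.items():
    bgr=cv2.imread(f"pics/{n}0.png");hsv=cv2.cvtColor(bgr,cv2.COLOR_BGR2HSV);H,S,V=cv2.split(hsv)
    print(n,"green",blobs((H>45)&(H<80)&(S>120)&(V>50)))
    print("red",blobs(((H<5)|(H>174))&(S>170)&(V>60),5))
    cv2.imwrite(f"pics/{n}c.png",cv2.resize(bgr[y:y+h,x:x+w],None,fx=5,fy=5,interpolation=cv2.INTER_CUBIC))
E
```

```text
side green [([417.2, 288.0], 49), ([332.6, 299.8], 56), ([464.5, 391.6], 101), ([360.3, 408.5], 108)]
red [([286.3, 173.1], 10)]
top green [([428.8, 197.1], 21), ([525.1, 228.4], 24), ([408.2, 264.2], 26), ([506.7, 296.5], 31)]
red [([197.3, 210.7], 90), ([629.5, 426.0], 220)]
```

View pics/sidec.png

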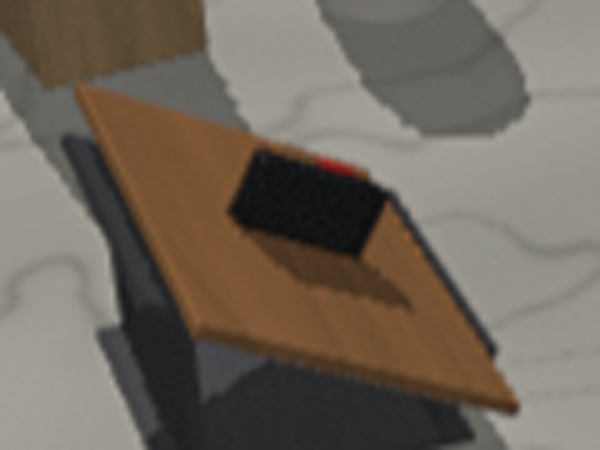

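View pics/topc.png

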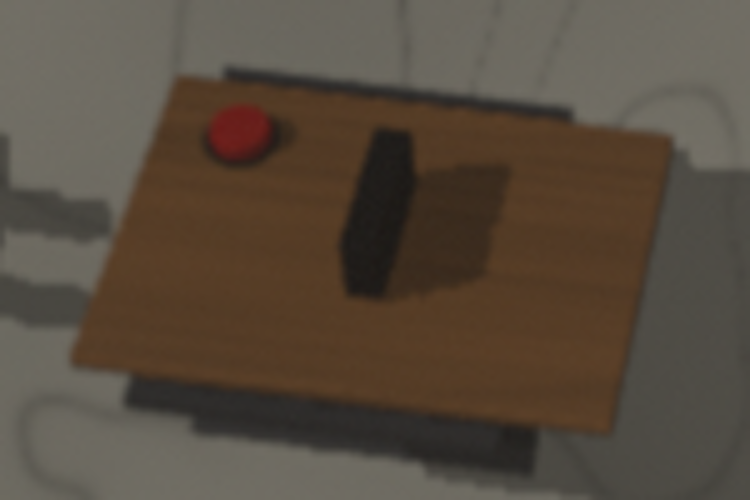

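Crops show all four lid corners in both views: down-slope +y is partly hidden in the side view, and the vent peeks out behind the handle.

```bash
python3 - <<'E'
from h import *
from scipy.spatial.transform import Rotation as R
cs=lambda u,v:((u+.5)/5-.5+220,(v+.5)/5-.5+140)
ct=lambda u,v:((u+.5)/5-.5+150,(v+.5)/5-.5+185)
G=[((417.2,288),(428.8,197.1)),((332.6,299.8),(408.2,264.2)),((464.5,391.6),(525.1,228.4)),((360.3,408.5),(506.7,296.5))]
g=[]
for a,b in G:
    p,e=tri(a,b);g.append(p);print("grip",p.round(1),e.round(1))
g=np.array(g);print("centre",g.mean(0).round(1),"sides",[np.linalg.norm(g[i]-g[j]).round(1) for i,j in((0,1),(2,3),(0,2),(1,3))])
x=g[0]-g[1]+g[2]-g[3];y=g[0]+g[1]-g[2]-g[3]
print("yaw x",np.arctan2(x[1],x[0]),"from y",np.arctan2(-y[0],y[1]))
L={(78,108):((390,192),(180,78)),(78,-108):((517,401),(672,138)),(-78,-108):((197,328),(612,432)),(-78,108):((80,88),(72,365))}
P=[];Q=[]
for k,(a,b) in L.items():
    p,e=tri(cs(*a),ct(*b));print("lid",k,p.round(1),e.round(1));P.append(p);Q.append([*k,8])
P=np.array(P);Q=np.array(Q,float)
r,rs=R.align_vectors(P-P.mean(0),Q-Q.mean(0));M=r.as_matrix()
o=P.mean(0)-M@[0,0,8]
print(rs,"origin",o.round(1),"\n",M.round(3),"tilt",np.arccos(M[2,2]))
print("sizes",np.linalg.norm(np.diff(P,axis=0,append=P[:1]),axis=1).round(1))
for nm,q in dict(vent=(45,70,17),htop=(0,0,42),h1=(32,8,42),h2=(32,-8,42),h3=(-32,-8,42),h4=(-32,8,42)).items():
    w=o+M@q; s=proj("side",w);t=proj("top",w);print(nm,w.round(1),"side crop",((s-[220,140]+.5)*5-.5).round(0),"top crop",((t-[150,185]+.5)*5-.5).round(0))
E
```

```text
grip [ 665.9 -169.9   89. ] 1.6
grip [ 527.7 -126.8   88.9] 1.0
grip [ 604.3 -364.7   88.6] 1.7
grip [ 466.3 -321.6   89.5] 1.2
centre [ 566.1 -245.8   89. ] sides [np.float64(144.8), np.float64(144.6), np.float64(204.3), np.float64(204.2)]
yaw x -0.3026506219443059 from y -0.30590673070100544
lid (78, 108) [670.6 342.4  31.1] 8.2
lid (78, -108) [638.1 127.6  51.5] 1.1
lid (-78, -108) [505.1 140.5 125.2] 0.6
lid (-78, 108) [528.6 353.7 123.1] 1.8
13.911568938966719 origin [581.5 241.2  75.9] 
 [[ 0.85   0.111  0.515]
 [-0.116  0.993 -0.022]
 [-0.513 -0.041  0.857]] tilt 0.5411424540842952
sizes [218.2 152.7 214.5 169.6]
vent [636.2 305.1  64.5] side crop [345. 187.] top crop [246. 130.]
htop [603.1 240.3 111.9] side crop [328. 180.] top crop [374. 187.]
h1 [631.2 244.5  95.1] side crop [384. 193.] top crop [375. 128.]
h2 [629.4 228.6  95.8] side crop [395. 208.] top crop [414. 132.]
h3 [575.  236.  128.6] side crop [269. 167.] top crop [374. 249.]
h4 [576.8 251.9 128. ] side crop [259. 151.] top crop [334. 244.]
```

```bash
python3 - <<'E'
from h import *
from scipy.spatial.transform import Rotation as R
cs=lambda u,v:((u+.5)/5-.5+220,(v+.5)/5-.5+140)
ct=lambda u,v:((u+.5)/5-.5+150,(v+.5)/5-.5+185)
L={(78,-108,8):((517,401),(672,138)),(-78,-108,8):((197,328),(612,432)),(-78,108,8):((80,88),(72,365)),(32,8,42):((386,191),(376,129)),(-32,8,42):((262,150),(341,243))}
P=[];Q=[]
for k,(a,b) in L.items():
    p,e=tri(cs(*a),ct(*b));P.append(p);Q.append(k);print(k,p.round(1),e.round(1))
P=np.array(P);Q=np.array(Q,float)
r,rs=R.align_vectors(P-P.mean(0),Q-Q.mean(0));M=r.as_matrix();o=P.mean(0)-M@Q.mean(0)
print(rs,"origin",o.round(1),"\n",M.round(3),"tilt",np.arccos(M[2,2]),"yaw",np.arctan2(-M[0,1],M[1,1]))
print((P-o-Q@M.T).round(1))
print("htop",(o+M@[0,0,42]).round(1))
w=o+M@[45,70,17];print("vent",w.round(1),((proj("top",w)-[150,185]+.5)*5-.5).round(0),"observed 241 133")
w=o+M@[78,108,8];print("corner",((proj("top",w)-[150,185]+.5)*5-.5).round(0),"observed 180 78")
# stand base middle: lid cannot say; tool orientation
s=arm.read_state();Rt=R.from_quat(s["ee_rot"]).as_matrix();print(Rt.round(3))
E
```

```text
(78, -108, 8) [638.1 127.6  51.5] 1.1
(-78, -108, 8) [505.1 140.5 125.2] 0.6
(-78, 108, 8) [528.6 353.7 123.1] 1.8
(32, 8, 42) [631.1 243.8  96.1] 1.4
(-32, 8, 42) [577.  248.6 130.2] 0.3
6.449397763863298 origin [580.5 240.4  78.4] 
 [[ 0.859  0.107  0.5  ]
 [-0.101  0.994 -0.038]
 [-0.501 -0.018  0.865]] tilt 0.5251718063641908 yaw -0.1070087923296525
[[-1.9  2.7  3.4]
 [-0.9 -0.1 -1.1]
 [-0.5 -1.6  0.6]
 [ 1.2  0.3 -2.5]
 [ 2.1 -1.3 -0.4]]
htop [601.5 238.8 114.7]
vent [635.2 304.8  69.3] [244. 130.] observed 241 133
corner [181.  78.] observed 180 78
[[ 0.903 -0.429 -0.001]
 [-0.429 -0.903 -0.002]
 [ 0.     0.002 -1.   ]]
```

```bash
cat >> h.py <<'E'
from scipy.spatial.transform import Rotation as R
def frame(yaw,tilt):  # tool frame: x = lid x, z = -lid z
    M=(R.from_euler('z',yaw)*R.from_euler('y',tilt)).as_matrix();return np.c_[M[:,0],-M[:,1],-M[:,2]]
def go(p,M,s=None):
    s=s or arm.read_state();A=R.from_quat(s["ee_rot"]).as_matrix()
    print("travel",(A.T@(np.array(p)-s["position"])).round(1),"dr",R.from_matrix(A.T@M).as_rotvec().round(3),"pos",s["position"].round(1),"t",s["clock"],"F",s["contact_force"].round(1),"w",round(s["gripper_width"],1))
E
python3 - <<'E'
from h import *
M=frame(-.107,.5236);h=np.array([601.8,239.3,114.0])
go(h-M[:,2]*260,M)
E
```

```text
travel [564.  107.7  64.8] dr [-0.086 -0.518 -0.329] pos [267.7 564.6 403.7] t 0.1 F [-0.   0.4  0.6] w 85.1
```

move_arm(fingers=[85,85,85,85,85,85,85,85,85,85], travel=[[45,9,5],[90,17,10],[135,26,15],[180,34,21],[225,43,26],[270,52,31],[315,60,36],[360,69,41],[405,77,46],[450,86,52]], dr=[[-0.007,-0.04,-0.026],[-0.014,-0.08,-0.053],[-0.02,-0.12,-0.08],[-0.027,-0.166,-0.105],[-0.034,-0.207,-0.13],[-0.041,-0.25,-0.158],[-0.048,-0.29,-0.184],[-0.055,-0.33,-0.21],[-0.062,-0.37,-0.237],[-0.069,-0.414,-0.263]])

```text
clock: 1.1
position: [638.8, 292.9, 352.1]
ee_rot: [0.974, -0.085, -0.209, -0.012]
contact_force: [0.7, 1.1, 0.5]
gripper_width: 85.0
grasp_force: 0.0
```

```bash
python3 - <<'E'
from h import *
M=frame(-.107,.5236);h=np.array([601.8,239.3,114.0])
go(h-M[:,2]*240,M)
E
```

```text
travel [97.  51.  -9.5] dr [-0.018 -0.103 -0.064] pos [638.8 292.9 352.1] t 1.1 F [0.7 1.1 0.5] w 85.0
```

move_arm(fingers=[85,85,85,85,85,85], travel=[[30,16,-3],[55,30,-6],[75,40,-9],[75,40,-9],[75,40,-9],[75,40,-9]], dr=[[-0.006,-0.03,-0.02],[-0.012,-0.07,-0.04],[-0.016,-0.1,-0.06],[-0.016,-0.1,-0.06],[-0.016,-0.1,-0.06],[-0.016,-0.1,-0.06]])

```text
clock: 1.7
position: [701.2, 242.8, 331.1]
ee_rot: [0.965, -0.054, -0.256, -0.014]
contact_force: [-0.6, -0.1, -0.3]
gripper_width: 84.8
grasp_force: 0.0
```

```bash
python3 - <<'E'
from h import *
M=frame(-.107,.5236);h=np.array([601.8,239.3,114.0])
go(h-M[:,2]*200,M)
E
```

```text
travel [23.2 14.1 37.4] dr [-0.002 -0.005 -0.004] pos [701.2 242.8 331.1] t 1.7 F [-0.6 -0.1 -0.3] w 84.8
```

move_arm(fingers=[85,85,85,85], travel=[[15,9,13],[23,14,26],[23,14,37],[23,14,37]], dr=[[-0.002,-0.005,-0.004],[-0.002,-0.005,-0.004],[-0.002,-0.005,-0.004],[-0.002,-0.005,-0.004]])

```text
clock: 2.1
position: [700.6, 228.0, 284.4]
ee_rot: [0.964, -0.052, -0.261, -0.013]
contact_force: [0.1, 0.6, -0.2]
gripper_width: 85.1
grasp_force: 0.0
```

```bash
python3 - <<'E'
from h import *
M=frame(-.107,.5236);h=np.array([601.8,239.3,114.0])
go(h-M[:,2]*145,M)
for n,(x,y,w,hh) in {"side":(220,100,130,120),"top":(150,165,150,110)}.items():
    b=arm.get_image(n)[:,:,::-1]; globals()[n]=cv2.resize(b[y:y+hh,x:x+w],(400,int(400*hh/w)),interpolation=cv2.INTER_CUBIC)
H=max(side.shape[0],top.shape[0])
cv2.imwrite("pics/pre.png",np.hstack([cv2.copyMakeBorder(i,0,H-i.shape[0],0,0,0) for i in(side,top)]))
E
```

```text
travel [-0.6 -0.8 52.3] dr [ 0.001  0.005 -0.002] pos [700.6 228.  284.4] t 2.1 F [ 0.1  0.6 -0.2] w 85.1
```

View pics/pre.png

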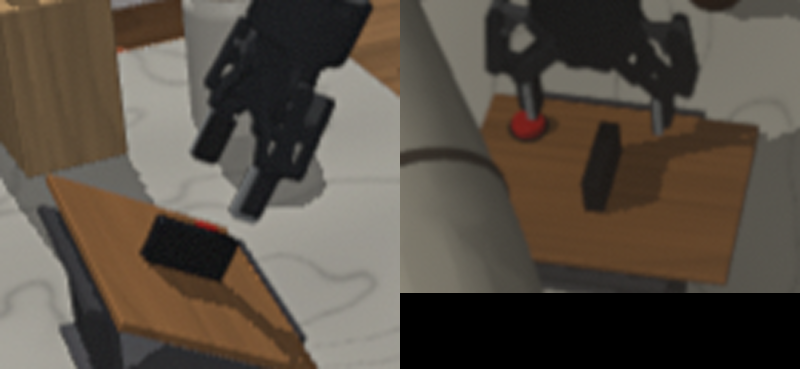

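The fingers straddle the handle: tips at about (530,110) and (660,128) in the right crop, handle at (605,130). I'll move in and grip.

move_arm(fingers=[85,85,85,60,35,12,12,12,12], travel=[[-0.5,-1,20],[-0.5,-1,40],[-0.5,-1,52],[-0.5,-1,52],[-0.5,-1,52],[-0.5,-1,52],[-0.5,-1,52],[-0.5,-1,52],[-0.5,-1,52]], dr=[[0,0.005,-0.002],[0,0.005,-0.002],[0,0.005,-0.002],[0,0.005,-0.002],[0,0.005,-0.002],[0,0.005,-0.002],[0,0.005,-0.002],[0,0.005,-0.002],[0,0.005,-0.002]])

```text
clock: 3.1
position: [676.0, 231.9, 243.5]
ee_rot: [0.965, -0.051, -0.255, -0.015]
contact_force: [1.4, 0.7, 2.3]
gripper_width: 15.0
grasp_force: 62.0
```

move_arm(fingers=[12,12,12], travel=[[0,0,0],[0,0,0],[0,0,0]], dr=[[0,0,0],[0,0,0],[0,0,0]])

```text
clock: 3.4
position: [676.0, 231.9, 243.5]
ee_rot: [0.965, -0.051, -0.255, -0.014]
contact_force: [2.3, 1.7, 3.5]
gripper_width: 14.8
grasp_force: 62.4
```

```bash
python3 - <<'E'
from h import *
s=arm.read_state();print(s["position"],s["gripper_width"],s["grasp_force"],s["contact_force"],s["wrist_torque"])
A=R.from_quat(s["ee_rot"]).as_matrix();print("up in tool",(A.T@[0,0,100]).round(1))
E
```

```text
[675.97388173 231.90065719 243.50761054] 14.840638688365978 62.35804080963135 [2.26051187 1.73586073 3.54534945] [ 0.08605559 -0.93058689 -0.25263818]
up in tool [-49.4  -0.2 -86.9]
```

move_arm(fingers=[12,12,12,12,12,12,12,12,12,12], travel=[[0,0,-6],[0,0,-18],[-2,0,-30],[-8,0,-45],[-18,0,-62],[-30,0,-85],[-43,0,-108],[-56,0,-131],[-65,0,-145],[-65,0,-145]], dr=[[0,0,0],[0,0,0],[0,0,0],[0,0,0],[0,0,0],[0,0,0],[0,0,0],[0,0,0],[0,0,0],[0,0,0]])

```text
clock: 4.4
position: [691.1, 229.6, 405.0]
ee_rot: [0.966, -0.051, -0.253, -0.016]
contact_force: [0.2, -0.0, -4.0]
gripper_width: 14.9
grasp_force: 61.3
```

```bash
python3 - <<'E'
from h import *
s=arm.read_state();print(s["gripper_width"],s["grasp_force"],s["contact_force"],s["wrist_torque"])
M=frame(-.304,0)
go([566,-246,400],M);go([640,30,400],frame(-.2,.2))
E
```

```text
14.859717080892938 61.29496693611145 [ 0.22369947 -0.0469529  -3.98366703] [-0.17232194 -1.56545896  0.03965429]
travel [-63.  486.2  38.9] dr [0.047 0.511 0.195] pos [691.1 229.6 405. ] t 4.4 F [ 0.2 -0.  -4. ] w 14.9
travel [-23.8 203.9  18.2] dr [0.029 0.312 0.09 ] pos [691.1 229.6 405. ] t 4.4 F [ 0.2 -0.  -4. ] w 14.9
```

move_arm(fingers=[12,12,12,12,12,12,12,12,12,12], travel=[[-2,15,1],[-6,45,4],[-11,83,7],[-16,123,10],[-21,163,13],[-26,203,16],[-31,243,19],[-36,280,22],[-40,312,25],[-44,340,27]], dr=[[0.001,0.016,0.006],[0.004,0.047,0.018],[0.008,0.087,0.033],[0.012,0.13,0.05],[0.016,0.17,0.065],[0.02,0.213,0.08],[0.023,0.255,0.097],[0.027,0.294,0.112],[0.03,0.328,0.125],[0.033,0.357,0.136]])

```text
clock: 5.4
position: [602.3, -104.3, 397.4]
ee_rot: [0.989, -0.123, -0.081, -0.003]
contact_force: [-0.1, -0.2, -3.3]
gripper_width: 14.9
grasp_force: 61.1
```

```bash
python3 - <<'E'
from h import *
go([566,-246,400],frame(-.304,0))
E
```

```text
travel [ -0.8 146.3  -0.5] dr [0.018 0.162 0.057] pos [ 602.3 -104.3  397.4] t 5.4 F [-0.1 -0.2 -3.3] w 14.9
```

move_arm(fingers=[12,12,12,12,12,12,12,12,12], travel=[[0,28,0],[0,56,0],[-1,84,0],[-1,110,0],[-1,130,0],[-1,146,0],[-1,146,0],[-1,146,0],[-1,146,0]], dr=[[0.003,0.03,0.01],[0.007,0.06,0.02],[0.01,0.09,0.03],[0.014,0.12,0.04],[0.016,0.145,0.05],[0.018,0.162,0.057],[0.018,0.162,0.057],[0.018,0.162,0.057],[0.018,0.162,0.057]])

```text
clock: 6.3
position: [567.4, -243.4, 400.4]
ee_rot: [0.989, -0.151, 0.001, -0.0]
contact_force: [-1.1, -0.2, -5.1]
gripper_width: 15.3
grasp_force: 61.1
```

```bash
python3 - <<'E'
from h import *
go([566,-246,300],frame(-.304,0))
s=arm.read_state()
for n in("side","top"):cv2.imwrite(f"pics/{n}1.png",arm.get_image(n)[:,:,::-1])
o=s["position"]-[0,0,187]
M=R.from_euler('z',-.304).as_matrix()
for n in("side","top"):
  print(n,[proj(n,o+M@[x,y,8]).round(0).tolist() for x,y in((78,108),(78,-108),(-78,-108),(-78,108))],proj(n,o+M@[45,70,17]).round(0))
S=cv2.imread("pics/side1.png");T=cv2.imread("pics/top1.png")
cv2.imwrite("pics/hold.png",np.hstack([cv2.resize(S[180:420,280:500],(400,436)),cv2.resize(T[140:380,390:610],(400,436))]))
E
```

```text
travel [ -0.6   3.  100.4] dr [-0.001 -0.001  0.002] pos [ 567.4 -243.4  400.4] t 6.3 F [-1.1 -0.2 -5.1] w 15.3
side [[428.0, 221.0], [488.0, 326.0], [359.0, 345.0], [327.0, 233.0]] [415. 234.]
top [[438.0, 175.0], [552.0, 212.0], [531.0, 294.0], [413.0, 256.0]] [454. 197.]
```

View pics/hold.png

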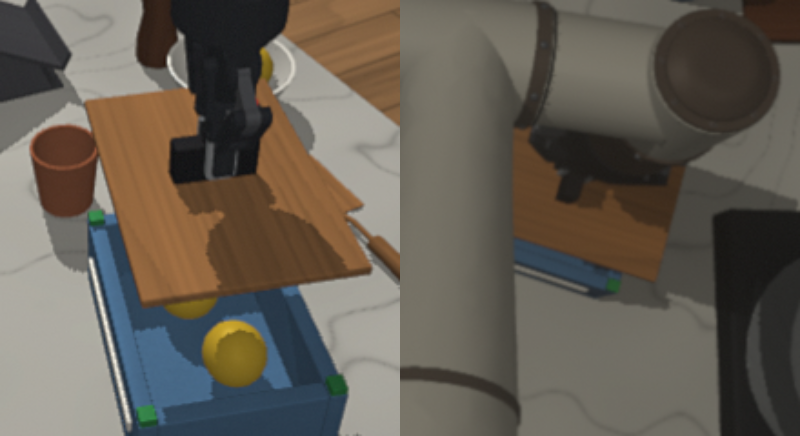

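```bash
python3 - <<'E'
from h import *
S=cv2.imread("pics/side1.png")
H,s_,V=cv2.split(cv2.cvtColor(S,cv2.COLOR_BGR2HSV))
m=((H>5)&(H<18)&(s_>90)&(V>35)).astype(np.uint8)
k,l,st,c=cv2.connectedComponentsWithStats(m);
i=l[250,350];print(i,st[i]);m=(l==i)
def fit(pts):
    vx,vy,x,y=cv2.fitLine(np.array(pts,np.float32),cv2.DIST_HUBER,0,.01,.01).ravel();return np.array([x,y]),np.array([vx,vy])
left=[(np.where(m[r])[0].min()-.5,r) for r in range(245,335,3)]
right=[(np.where(m[r])[0].max()+.5,r) for r in range(300,322,2)]
bot=[(c_,np.where(m[:,c_])[0].max()+.5) for c_ in range(366,478,4)]
topx=[(c_,np.where(m[:,c_])[0].min()-.5) for c_ in range(333,368,3)]
F=dict(l=fit(left),r=fit(right),b=fit(bot),t=fit(topx))
def X(a,b):
    (p,u),(q,v)=F[a],F[b];s=np.linalg.solve(np.c_[u,-v],q-p);return p+s[0]*u
print("bl",X('l','b'),"br",X('r','b'),"tl",X('l','t'))
o=np.array([567.4,-243.4,400.4-187]);M=R.from_euler('z',-.304).as_matrix()
for z in(0,8):print([proj("side",o+M@[x,y,z]).round(1).tolist() for x,y in((-78,-108),(78,-108),(-78,108))])
E
```

```text
6 [  296   223   252   150 13803]
bl [375.01544 346.37677] br [508.92615 325.9059 ] tl [273.3079  240.90822]
[[359.4, 349.3], [486.7, 330.3], [327.4, 237.3]]
[[359.5, 344.8], [487.8, 325.7], [327.3, 233.1]]
```

move_arm(fingers=[12,12,12,12,12,12,12], travel=[[0,2,15],[-1,3,40],[-1,3,65],[-1,3,85],[-1,3,100],[-1,3,107],[-1,3,107]], dr=[[0,0,0.002],[0,0,0.002],[0,0,0.002],[0,0,0.002],[0,0,0.002],[0,0,0.002],[0,0,0.002]])

```text
clock: 7.1
position: [565.7, -246.1, 292.8]
ee_rot: [0.988, -0.151, -0.0, -0.0]
contact_force: [0.3, -0.0, -3.9]
gripper_width: 15.0
grasp_force: 61.1
```

```bash
python3 - <<'E'
from h import *
go([566.1,-245.8,280],frame(-.304,0))
S=arm.get_image("side")[:,:,::-1];T=arm.get_image("top")[:,:,::-1]
cv2.imwrite("pics/low.png",np.hstack([cv2.resize(S[240:460,300:500],(400,440),interpolation=cv2.INTER_CUBIC),cv2.resize(T[160:325,390:540],(400,440),interpolation=cv2.INTER_CUBIC)]))
E
```

```text
travel [ 0.3 -0.4 12.8] dr [-0.  0. -0.] pos [ 565.7 -246.1  292.8] t 7.1 F [ 0.3 -0.  -3.9] w 15.0
```

View pics/low.png

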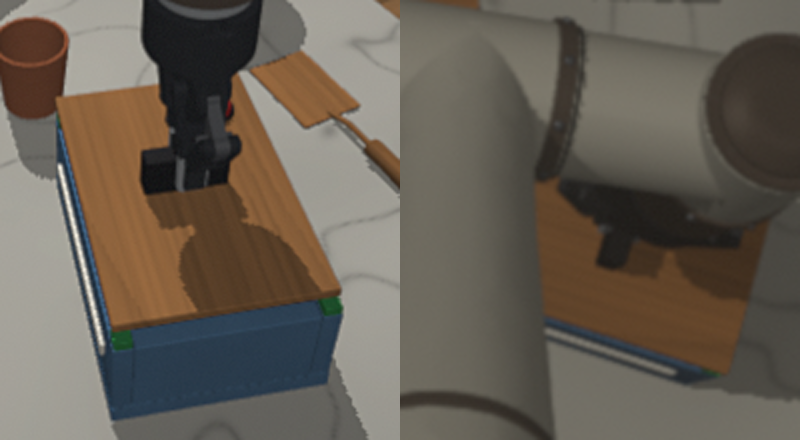

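The lid hangs level and square over the keeper: its near corners at (110,330) and (340,292) are just above the grips. I'll lower it slowly.

move_arm(fingers=[12,12,12,12,12,12,12,12], travel=[[0,0,3],[0,0,6],[0,0,8],[0,0,10],[0,0,11],[0,0,12],[0,0,13],[0,0,13]], dr=[[0,0,0],[0,0,0],[0,0,0],[0,0,0],[0,0,0],[0,0,0],[0,0,0],[0,0,0]])

```text
clock: 8.0
position: [565.6, -246.6, 280.8]
ee_rot: [0.988, -0.152, 0.001, -0.0]
contact_force: [-0.9, 0.1, -3.6]
gripper_width: 15.0
grasp_force: 61.1
```

move_arm(fingers=[12,12,12], travel=[[0,0,1],[0,0,2],[0,0,2]], dr=[[0,0,0],[0,0,0],[0,0,0]])

```text
clock: 8.3
position: [565.6, -246.5, 280.2]
ee_rot: [0.988, -0.152, 0.001, 0.0]
contact_force: [-3.7, 1.7, 5.2]
gripper_width: 15.1
grasp_force: 62.4
```

move_arm(fingers=[12,12,12,12,12], travel=[[0,0,1],[0,0,2],[0,0,3],[0,0,3],[0,0,3]], dr=[[0,0,0],[0,0,0],[0,0,0],[0,0,0],[0,0,0]])

```text
clock: 8.8
position: [565.6, -246.5, 277.0]
ee_rot: [0.988, -0.152, 0.001, 0.0]
contact_force: [-2.8, 2.6, 4.6]
gripper_width: 15.1
grasp_force: 62.4
```

move_arm(fingers=[12,12,12,12], travel=[[0,0,1],[0,0,2],[0,0,2],[0,0,2]], dr=[[0,0,0],[0,0,0],[0,0,0],[0,0,0]])

```text
clock: 9.2
position: [565.6, -246.6, 275.0]
ee_rot: [0.988, -0.152, 0.001, 0.0]
contact_force: [-3.6, 2.0, 4.6]
gripper_width: 15.1
grasp_force: 62.4
```

move_arm(fingers=[12,12,12,12], travel=[[0,0,1],[0,0,2],[0,0,2],[0,0,2]], dr=[[0,0,0],[0,0,0],[0,0,0],[0,0,0]])

```text
clock: 9.6
position: [565.6, -246.5, 273.7]
ee_rot: [0.988, -0.152, 0.002, 0.0]
contact_force: [-4.1, 3.1, 8.1]
gripper_width: 15.1
grasp_force: 62.8
```

move_arm(fingers=[12,12,12,12], travel=[[0,0,1],[0,0,2],[0,0,2],[0,0,2]], dr=[[0,0,0],[0,0,0],[0,0,0],[0,0,0]])

```text
clock: 10.0
position: [565.5, -246.5, 273.6]
ee_rot: [0.988, -0.151, 0.002, 0.0]
contact_force: [-8.0, 3.9, 16.1]
gripper_width: 15.0
grasp_force: 64.1
```

move_arm(fingers=[12,12,12,12], travel=[[0,0,1],[0,0,2],[0,0,2],[0,0,2]], dr=[[0,0,0],[0,0,0],[0,0,0],[0,0,0]])

```text
clock: 10.4
position: [565.5, -246.4, 273.6]
ee_rot: [0.989, -0.151, 0.002, 0.001]
contact_force: [-9.8, 7.7, 25.3]
gripper_width: 14.8
grasp_force: 65.3
```

```bash
python3 - <<'E'
from h import *
s=arm.read_state();go([566,-246,273],frame(-.304,0));print(s["wrist_torque"])
S=arm.get_image("side")[:,:,::-1];cv2.imwrite("pics/home.png",cv2.resize(S[260:440,300:490],(760,720))[120:720])
E
```

```text
travel [ 0.4 -0.5  0.6] dr [ 0.001 -0.004  0.001] pos [ 565.5 -246.4  273.6] t 10.4 F [-9.8  7.7 25.3] w 14.8
[ 2.08694394  2.93521938 -0.05041481]
```

View pics/home.png

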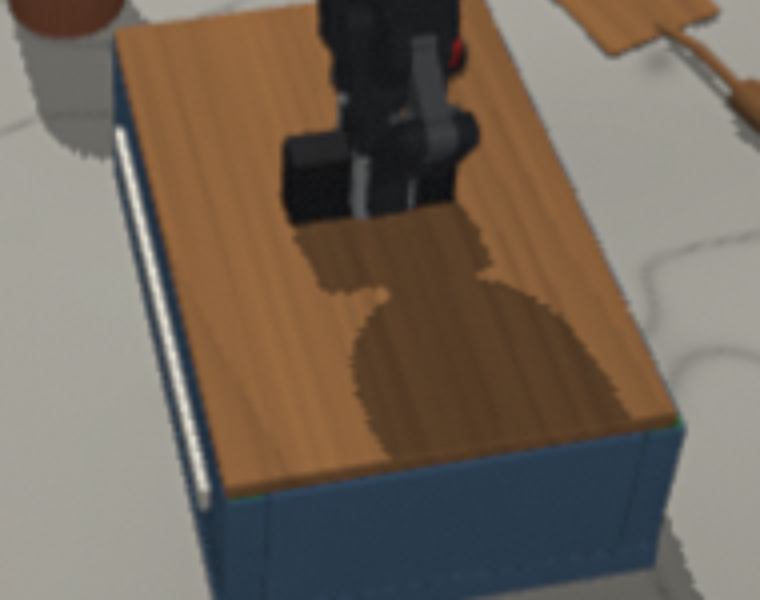

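Lid is seated, with thin green slivers left at the near corners (250,495) and (680,420). I'll unload, let go and back up.

move_arm(fingers=[12,12,30,60,75,75,75,75,75,75], travel=[[0,0,-3],[0,0,-5],[0,0,-5],[0,0,-5],[0,0,-5],[0,0,-15],[0,0,-35],[0,0,-60],[0,0,-90],[0,0,-90]], dr=[[0,0,0],[0,0,0],[0,0,0],[0,0,0],[0,0,0],[0,0,0],[0,0,0],[0,0,0],[0,0,0],[0,0,0]])

```text
clock: 11.45
position: [566.6, -247.0, 363.6]
ee_rot: [0.988, -0.151, 0.006, 0.001]
contact_force: [0.9, 0.5, 0.1]
gripper_width: 74.8
grasp_force: 0.0
```

```bash
python3 - <<'E'
from h import *
S=arm.get_image("side")[:,:,::-1];T=arm.get_image("top")[:,:,::-1]
cv2.imwrite("pics/side2.png",S);cv2.imwrite("pics/top2.png",T)
for n,b in(("side",S),("top",T)):
    H,s_,V=cv2.split(cv2.cvtColor(b.copy(),cv2.COLOR_BGR2HSV))
    print(n,"green",blobs((H>40)&(H<85)&(s_>100)&(V>40),1)); print("red",blobs(((H<5)|(H>174))&(s_>170)&(V>60),5))
o=np.array([566,-246,85.]);M=R.from_euler('z',-.304).as_matrix()
for n in("side","top"):print(n,"vent",proj(n,o+M@[45,70,17]).round(1),"corners",[proj(n,o+M@[x,y,0]).round(1).tolist() for x,y in((78,108),(78,-108),(-78,-108),(-78,108))])
cv2.imwrite("pics/rel.png",cv2.resize(S[270:430,310:490],(675,600),interpolation=cv2.INTER_CUBIC))
v=o+M@[45,70,17];go(v+[0,0,173+40],frame(-.304,0))
E
```

```text
side green [([224.5, 40.7], 2113), ([250.0, 72.0], 1), ([253.0, 81.0], 1), ([253.0, 83.0], 1), ([252.0, 87.0], 1), ([236.3, 303.0], 3), ([238.0, 308.0], 1), ([202.5, 310.5], 2), ([203.0, 314.0], 1), ([203.0, 316.0], 1), ([221.5, 319.7], 6), ([227.2, 319.1], 8), ([218.0, 321.0], 1), ([223.0, 323.8], 13), ([214.7, 322.7], 3), ([217.8, 323.8], 4), ([230.0, 322.0], 1), ([229.5, 324.5], 2), ([240.8, 326.2], 4), ([218.0, 327.0], 1), ([224.5, 327.5], 2), ([208.0, 329.0], 1), ([212.0, 328.0], 1), ([216.0, 328.5], 2), ([219.0, 329.3], 3), ([227.0, 328.0], 1), ([213.0, 330.0], 1), ([216.0, 331.0], 1), ([223.5, 330.0], 2), ([215.5, 333.5], 2), ([218.0, 332.5], 2), ([221.0, 332.0], 1), ([223.0, 332.0], 1), ([239.0, 332.0], 1), ([208.0, 334.0], 1), ([218.2, 335.8], 5), ([222.0, 334.0], 1), ([231.0, 335.0], 1), ([237.0, 334.0], 1), ([210.0, 337.0], 3), ([214.0, 336.0], 1), ([223.0, 337.0], 1), ([234.0, 337.0], 1), ([213.0, 339.0], 1), ([217.4, 339.8], 11), ([222.5, 340.3], 6), ([230.2, 338.5], 4), ([469.0, 396.0], 1)]
red [([399.0, 300.0], 5)]
top green []
red [([629.8, 426.0], 201)]
side vent [408.2 298.1] corners [[419.5, 287.0], [470.7, 396.3], [357.6, 415.1], [328.9, 299.5]]
top vent [441.4 213.5] corners [[426.5, 194.7], [528.0, 227.3], [508.1, 300.5], [404.3, 266.5]]
travel [ 45.1 -70.7  44.3] dr [-0.001 -0.005 -0.001] pos [ 565.5 -246.6  359.1] t 11.55 F [-0.3 -0.2  0. ] w 75.3
```

View pics/rel.png

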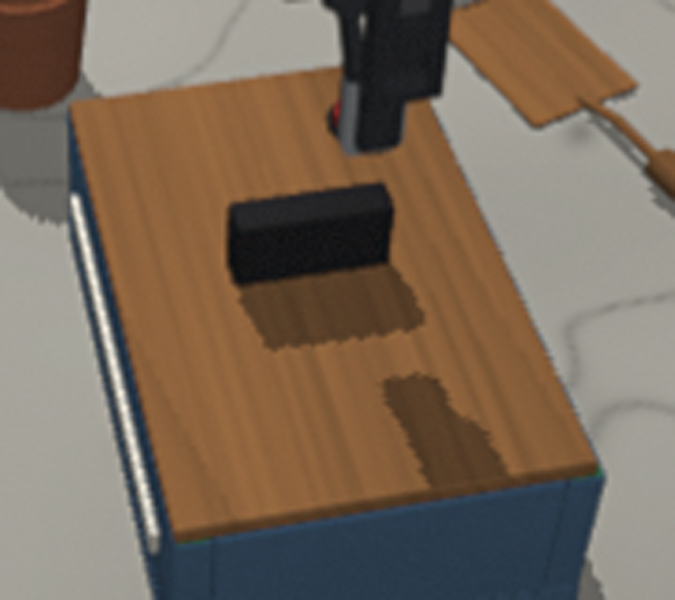

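The lid sits home all round; its corners match the z=0 prediction within 1–2 px. The vent's visible edge at (333,120) in the crop matches the predicted position. Next I'll push the vent with closed fingers.

move_arm(fingers=[40,10,0,0,0,0,0,0,0], travel=[[8,-12,0],[20,-32,5],[32,-50,15],[45,-70,30],[45,-70,45],[45,-70,60],[45,-70,70],[45,-70,75],[45,-70,75]], dr=[[0,0,0],[0,0,0],[0,-0.004,0],[0,-0.004,0],[0,-0.004,0],[0,-0.004,0],[0,-0.004,0],[0,-0.004,0],[0,-0.004,0]])

```text
clock: 12.45
position: [629.9, -192.8, 281.6]
ee_rot: [0.988, -0.152, -0.002, -0.0]
contact_force: [0.7, -0.5, -0.2]
gripper_width: 0.1
grasp_force: 0.0
```

```bash
python3 - <<'E'
from h import *
o=np.array([566,-246,85.]);M=R.from_euler('z',-.304).as_matrix()
v=o+M@[45,70,17];go(v+[0,0,173],frame(-.304,0))
S=arm.get_image("side")[:,:,::-1]
cv2.imwrite("pics/vent.png",cv2.resize(S[250:350,350:470],(600,500),interpolation=cv2.INTER_CUBIC))
E
```

```text
travel [ 0.  -0.1  6.6] dr [ 0.     0.004 -0.   ] pos [ 629.9 -192.8  281.6] t 12.45 F [ 0.7 -0.5 -0.2] w 0.1
```

View pics/vent.png

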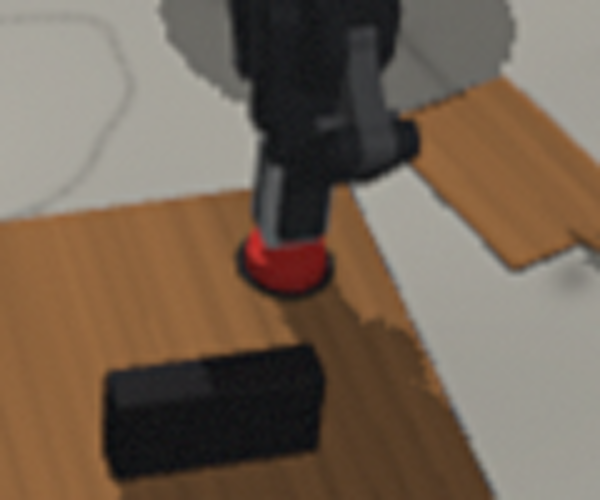

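The fingertips at (290,243) are just above the centre of the red stopper at (288,262). I'll press it down in small steps.

move_arm(fingers=[0,0,0,0,0,0,0,0,0,0], travel=[[0,0,2],[0,0,4],[0,0,6],[0,0,7],[0,0,8],[0,0,9],[0,0,10],[0,0,11],[0,0,11],[0,0,11]], dr=[[0,0,0],[0,0,0],[0,0,0],[0,0,0],[0,0,0],[0,0,0],[0,0,0],[0,0,0],[0,0,0],[0,0,0]])

```text
clock: 13.5
position: [629.5, -193.3, 272.1]
ee_rot: [0.988, -0.152, -0.001, -0.0]
contact_force: [-1.1, -0.0, 3.4]
gripper_width: -0.0
grasp_force: 1.7
```

move_arm(fingers=[0,0,0,0], travel=[[0,0,1],[0,0,2],[0,0,2],[0,0,2]], dr=[[0,0,0],[0,0,0],[0,0,0],[0,0,0]])

```text
clock: 13.9
position: [629.6, -193.3, 269.7]
ee_rot: [0.988, -0.152, -0.001, -0.0]
contact_force: [-1.4, -0.1, 2.9]
gripper_width: -0.1
grasp_force: 1.2
```

move_arm(fingers=[0,0,0,0], travel=[[0,0,1],[0,0,2],[0,0,3],[0,0,3]], dr=[[0,0,0],[0,0,0],[0,0,0],[0,0,0]])

```text
clock: 14.3
position: [629.5, -193.2, 269.5]
ee_rot: [0.988, -0.151, -0.001, -0.0]
contact_force: [-5.1, 1.7, 12.3]
gripper_width: -0.2
grasp_force: 6.2
```

move_arm(fingers=[0,0,0,0], travel=[[0,0,1],[0,0,2],[0,0,2],[0,0,2]], dr=[[0,0,0],[0,0,0],[0,0,0],[0,0,0]])

```text
clock: 14.7
position: [629.4, -193.2, 269.4]
ee_rot: [0.989, -0.151, -0.0, 0.0]
contact_force: [-8.0, 2.8, 19.4]
gripper_width: -0.1
grasp_force: 9.7
```

The stopper is at its hard stop: z 269.4, force rising to 19 N. Retracting.

move_arm(fingers=[0,0,0,0,0,0,0,0,0], travel=[[0,0,-5],[0,0,-12],[0,0,-30],[0,0,-60],[0,0,-100],[0,0,-140],[0,0,-160],[0,0,-160],[0,0,-160]], dr=[[0,0,0],[0,0,0],[0,0,0],[0,0,0],[0,0,0],[0,0,0],[0,0,0],[0,0,0],[0,0,0]])

```text
clock: 15.6
position: [629.7, -193.3, 424.1]
ee_rot: [0.988, -0.152, -0.001, -0.001]
contact_force: [0.5, -0.5, -0.6]
gripper_width: 0.3
grasp_force: 0.0
```

```bash
python3 - <<'E'
from h import *
S=arm.get_image("side")[:,:,::-1];print(arm.read_state()["contact_force"])
cv2.imwrite("pics/end.png",cv2.resize(S[270:430,310:490],(675,600),interpolation=cv2.INTER_CUBIC))
E
```

```text
[ 0.27422037 -0.40841413 -0.97874822]
```

View pics/end.png

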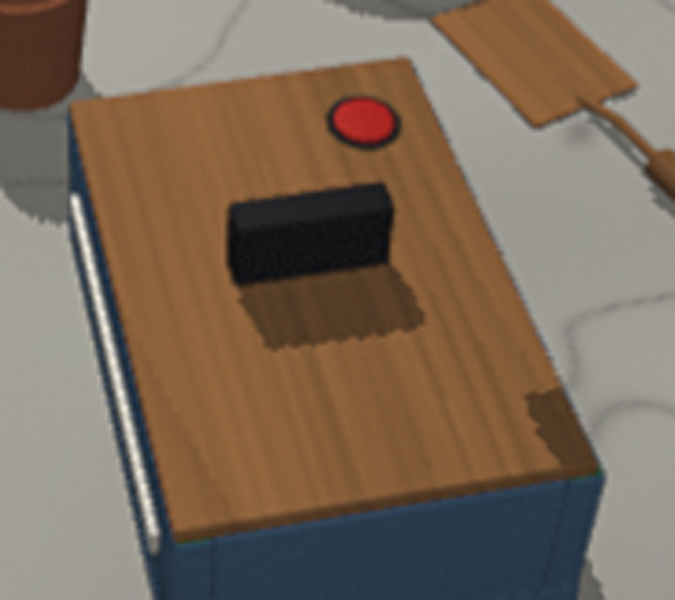

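The stopper at (365,120) is down flush and the lid is level on the rim. Handing in.

```bash
python3 -c "
from bench import arm
print(arm.job_done())"
```

```text
the job is handed in; nothing more can be done
None
```

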